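# Balls under the loupe

### The job

Tip the four bearing balls out of the cup into the dish of the inspection stand and stand the empty cup upright on the bench again, letting go of it. Then pick up the loupe by its handle and finish still holding it level and steady over the middle of the dish, the lens at the height shown by the pointer on the stand's post, with nothing but the gripper carrying it. Leave the pointer and the other things on the bench as they are.

Things in the scene. Friction and masses are not known exactly. Their poses are not given: they have to be found in the camera images.
- cup: plain straight-sided round aluminium cup without a handle, open at the top: 60 mm outside diameter, 75 mm high, 3 mm wall, 4 mm floor, about 140 g empty. It stands upright on the bench, to the left or right of the inspection stand, with four balls in it. Origin: centre of the underside; z along its axis to the mouth
- cup_rim (a point): centre of the cup's mouth, 75 mm above its underside
- ball0_center (a point): centre of a steel bearing ball of 20 mm diameter, 33 g; it starts in the cup
- ball1_center (a point): centre of another steel bearing ball of 20 mm diameter, 33 g; it starts in the cup
- ball2_center (a point): centre of another steel bearing ball of 20 mm diameter, 33 g; it starts in the cup
- ball3_center (a point): centre of another steel bearing ball of 20 mm diameter, 33 g; it starts in the cup
- stand: fixed inspection stand: a steel base plate 215 x 110 mm, 10 mm thick, carrying a round aluminium dish, and beyond the dish (stand +x, roughly away from the robot) an upright steel post of 10 mm diameter, 200 mm tall from the bench, whose axis is 110 mm from the dish's axis. Plate spans stand x -78 to +138 mm. Origin: on the bench under the dish's centre; z up
- dish_center (a point): centre of the dish's inner floor, 15 mm above the bench. The dish is a bowl: flat floor about 50 mm across, sides sloping up and outward to a rim 144 mm across (outside), 46 mm above the bench, so balls gather in the middle
- pointer (a joint): height setting of the clamp collar on the post in m: 0 = pointer 115 mm above the bench, 0.055 = 170 mm above the bench. Stiff (8 N to shift); it marks the focal height and must stay as it is
- focus_mark (a point): tip of the flat horizontal pointer finger (8 mm wide, 4 mm thick) that reaches from the collar towards the dish, at mid thickness; it ends 69 mm from the dish's axis. Its height is the focal height for the middle of the lens
- loupe: reading loupe lying flat on the bench, on the other side of the stand from the cup: aluminium ring 72 mm across, 16 mm thick, with a lens in it, a short neck and a straight grey handle 18 mm wide, 16 mm thick, along loupe -x (55 to 155 mm from the lens's centre). About 90 g. Origin: underside, below the lens's centre; z normal to the lens
- loupe_lens (a point): centre of the lens, 8 mm above the loupe's underside (mid thickness)
- loupe_grip (a point): point on the handle's axis, 80 mm from the lens's centre, 8 mm above the underside: a good place to grip, across the 18 mm width
- jaw_a: bystander, leave alone: loose black steel vice jaw block, a step shape 60 x 50 mm, 38 mm high, origin at underside centre
- jaw_b: bystander, leave alone: second block like jaw_a
- race: bystander, leave alone: loose steel bearing ring, 46 mm across, 12 mm high, origin at underside centre
- driver: bystander, leave alone: screwdriver lying on the bench
- spanner: bystander, leave alone: open-ended spanner lying on the bench
- oiler: bystander, leave alone: white plastic oil bottle, 52 mm across, 130 mm high, origin at underside centre
Things that resemble listed ones, but are neither listed nor needed, are in the scene too. Of the things like the loupe, leave any that is brown; of the rest the smaller one is meant.

How it is judged:
By the outcome, as a careful person would: the job done as asked, in the order asked, and still so for the second after the job is handed in, while the arm keeps its last pose, push and grip.
It also fails if it takes over 70 s, if anything falls off the work surface, if the arm or the gripper's body presses on something with over 40 N, if the wrist force passes 120 N, or if a joint passes its speed limit or range.

### The arm

A 6-joint arm with a two-finger parallel gripper is mounted at the origin on the work surface. World frame = base frame: x ahead of the robot, y to its left, z up, the work surface at z = 0. Lengths are in m, angles in rad, forces in N, time in s.
With the tool pointing down it reaches from about 0.325 to 0.85 m from the base axis. Payload 4.4 kg.
Tool frame: the origin (TCP) lies at the very end of the fingers, on their centre line; the grasp point (between the pads) lies 19 mm behind it; z points along the fingers, y is the line along which they close (so a half turn about z gives the same grasp; the last joint's range is limited). The gripper opens to 94 mm and grips with 3 to 60 N. Pads are 16 mm wide; open, the fingers measure 119 mm over their backs; the gripper's body (75 mm by 177 mm) begins 78 mm behind the grasp point.
Start: joints at [0.96, 0.207, 1.542, -0, 1.393, -0.15], TCP at [0.256, 0.515, 0.205] pointing down, gripper open.
Joint ranges: [-2.73, 2.73], [-0.86, 2.22], [0.23, 2.46], [-1.11, 4.25], [0.08, 2.63], [-2.82, 2.82]. Speed limits (rad/s): [2.79, 2.79, 3.14, 3.14, 3.14, 3.14].

### API

Orientations are given as a 3x3 rotation matrix whose columns are the frame's x, y, z axes.
In Python, from bench import manip, eyes gives the robot as it stands. Calls block until the motion is done:
- manip.movep(position, orientation): joint-space move of the TCP to a pose.
- manip.move_l(position, feed=0.15, ori=None, until_force=None): straight line of the TCP; ori=None keeps the orientation; feed is the mean speed in m/s. With until_force (N) it stops when the force on the tool has changed by that much, and returns True; else False.
- manip.move_j(angles): joint-space move.
- manip.gripper_open() and manip.close_gripper(effort=None): open the fingers fully, or close them until they stop; effort is the grip in N (None keeps the last).
- manip.hold(seconds).
- manip.solve_ik(position, orientation): joint angles nearest the present ones, or None.
- eyes.camera(name): name is "side" or "top" or "wrist"; returns a dict with "image" (420x560x3 uint8, blue, green, red), "z_map" (420x560 float32, m along the optical axis (not along the pixel's ray), 0 where there is no reading), "fx", "fy", "cx", "cy" (pixels), "origin" and "rotation" of the camera in the world; the wrist camera has in their place "hand_eye" (4x4, takes a point from camera to tool coordinates, whose origin is the TCP and whose axes are the flange's). Camera axes: x right, y down, z forward; pixel columns grow to the right and rows downward; lengths in m; the calibration is good to about 2 mm. A picture is of the moment at which its call begins: read the wrist's pose just before it.
A pose or a line that the arm cannot do raises manip.PlanningError and nothing moves.
- manip.finish_job(): hands the job in; it is judged then, once.
Trained networks look in the newest picture that a camera, given by its name, has taken for a name from the list of things; names that differ only in an ending like _2 or _b are one class to them, and where a whole thing is asked for, a point or a joint stands for the part that bears it (a point fixed in the world has none). Each returns a list of dicts, best first, with "conf" (0 to 1); they miss things now and then, are a little off and sometimes report something else, mostly with a low value. They report only what shows in the picture. A call takes as long as a camera call. They do not tell look-alikes from the thing itself.
- eyes.spot_in(camera, label): "xy" ([column, row] as shares, 0 to 1, of the picture: columns of its width, rows of its height, amid what is visible of it).
- eyes.regions_of(camera, label): "pixels" (420x560 bool, what is visible of it) and "xy" ([column, row] as shares, 0 to 1, of the picture: columns of its width, rows of its height, amid what is visible of it).
Readings, each from a call of its own:
- manip.get_clock(): time.
- manip.get_joint_positions(): joint angles.
- manip.get_dq(): joint speeds.
- manip.get_joint_torque(): joint torques, N m.
- manip.get_position(): TCP position.
- manip.get_tool_rot(): TCP orientation.
- manip.get_wrist_force(): force on the tool from outside, world axes, zero at the start.
- manip.get_wrist_torque(): the same for the moment, N m.
- manip.get_grip_width(): finger opening in m.
- manip.get_grip_force(): force on a finger pad.
Only numpy, scipy, OpenCV 4.12 (cv2) and the standard library are available. Lean on these libraries where they do the work, as an engineer would, in place of code of your own. Each camera call takes 0.05 s, during which the arm holds its last target. There are 200 camera calls.

## Working session

There is one attempt and no reset: what is moved stays moved. The work goes in short steps, each a Python script; the robot and the scene stay as the last script left them, time stands still between calls to the robot, and variables do not carry over. Pictures are saved under pics/ and viewed, at most 10 in all, crops included, and the job is handed in when it is done.

```bash
mkdir -p pics; ls
cat > h.py <<'E'
import numpy as np, cv2
from bench import manip, eyes
def cam(n):
    R=manip.get_tool_rot();p=manip.get_position()
    c=eyes.camera(n)
    if 'hand_eye' in c:
        T=np.eye(4);T[:3,:3]=R;T[:3,3]=p
        T=T@np.array(c['hand_eye']);c['rotation']=T[:3,:3];c['origin']=T[:3,3]
    return c
def cloud(c):
    z=c['z_map'];v,u=np.mgrid[:z.shape[0],:z.shape[1]]
    P=np.stack([(u-c['cx'])/c['fx']*z,(v-c['cy'])/c['fy']*z,z],-1)
    W=P@np.array(c['rotation']).T+np.array(c['origin']);W[z==0]=np.nan
    return W
def proj(c,p):
    q=np.array(c['rotation']).T@(np.array(p)-c['origin']);return c['fx']*q[0]/q[2]+c['cx'],c['fy']*q[1]/q[2]+c['cy']
def down(yaw): # tool x at yaw, z down
    c,s=np.cos(yaw),np.sin(yaw);return np.array([[c,s,0],[s,-c,0],[0,0,-1.]])
E
python3 - <<'E'
from h import *
for n in ('top','side'):
    c=cam(n);cv2.imwrite(f'pics/{n}0.png',c['image']);W=cloud(c);np.save(n+'.npy',W)
    print(n,np.round(c['origin'],3),np.round(c['rotation'],2).tolist(),c['fx'])
    for l in ('cup','loupe','loupe_grip','stand','pointer','focus_mark','dish_center','ball0_center','jaw_a','oiler','race','driver','spanner'):
        for d in eyes.regions_of(n,l):
            m=d['pixels'];q=W[m];print(l,round(d['conf'],2),np.round(np.array(d['xy'])*[560,420]),m.sum(),np.round(np.nanmedian(q,0),3),np.round(np.nanpercentile(q,2,axis=0),3),np.round(np.nanpercentile(q,98,axis=0),3))
print(manip.get_tool_rot(),manip.get_clock())
E
```

```text
pics
top [ 0.288 -0.035  1.174] [[-0.0, -0.99, 0.13], [-1.0, 0.01, 0.03], [-0.03, -0.13, -0.99]] 416.4454303729127
cup 0.97 [369. 186.] 349 [ 0.506 -0.275  0.046] [ 0.474 -0.301  0.003] [ 0.53  -0.244  0.078]
loupe 0.69 [169. 305.] 1759 [0.167 0.283 0.018] [0.101 0.215 0.001] [0.268 0.424 0.026]
loupe 0.66 [179. 180.] 764 [0.519 0.269 0.014] [0.39  0.228 0.006] [0.566 0.291 0.02 ]
loupe_grip 0.9 [172. 308.] 1640 [0.162 0.28  0.018] [0.099 0.215 0.009] [0.266 0.42  0.027]
loupe_grip 0.66 [181. 180.] 846 [0.518 0.269 0.013] [ 0.389  0.227 -0.   ] [0.568 0.293 0.02 ]
loupe_grip 0.57 [134. 161.] 718 [0.581 0.396 0.013] [0.524 0.349 0.007] [0.626 0.511 0.021]
stand 0.64 [258. 174.] 3158 [0.535 0.051 0.022] [ 0.441 -0.026  0.008] [0.64  0.121 0.177]
pointer 0.56 [237. 134.] 48 [0.606 0.081 0.178] [0.598 0.072 0.171] [0.612 0.095 0.182]
dish_center 0.73 [257. 177.] 3336 [0.535 0.052 0.021] [ 0.438 -0.028  0.005] [0.642 0.123 0.178]
jaw_a 0.85 [318. 236.] 444 [ 0.355 -0.122  0.023] [ 0.325 -0.151 -0.   ] [ 0.385 -0.096  0.042]
jaw_a 0.66 [369. 114.] 515 [ 0.701 -0.265  0.023] [ 0.67  -0.296 
[... 2171 characters left out ...]
ler 0.57 [321. 151.] 327 [0.684 0.29  0.073] [0.61  0.112 0.007] [0.737 0.357 0.17 ]
race 0.66 [255. 208.] 77 [0.364 0.123 0.009] [ 0.345  0.1   -0.001] [0.381 0.146 0.017]
driver 0.7 [243. 158.] 77 [0.388 0.391 0.024] [0.373 0.354 0.011] [0.409 0.441 0.031]
driver 0.64 [277. 259.] 342 [ 0.351 -0.129  0.022] [ 0.319 -0.149  0.002] [ 0.378 -0.095  0.041]
spanner 0.95 [338. 348.] 522 [ 0.421 -0.469  0.006] [ 0.344 -0.525 -0.002] [ 0.491 -0.412  0.012]
spanner 0.32 [278. 178.] 339 [0.507 0.27  0.011] [0.385 0.227 0.003] [0.557 0.294 0.02 ]
[[-8.95709704e-01  4.44639321e-01  3.05581240e-05]
 [ 4.44639322e-01  8.95709702e-01  4.86189047e-05]
 [-5.75333143e-06  5.71357682e-05 -9.99999998e-01]] 1.4
```

View pics/top0.png

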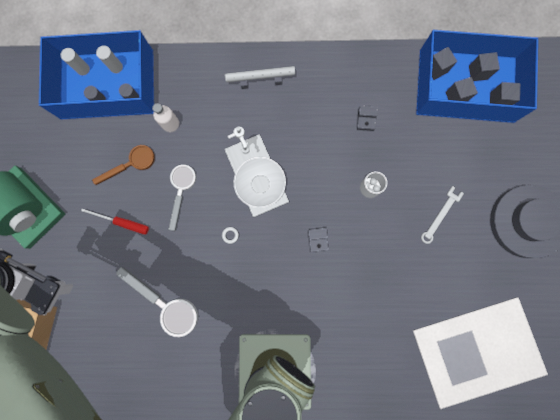

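View pics/side0.png

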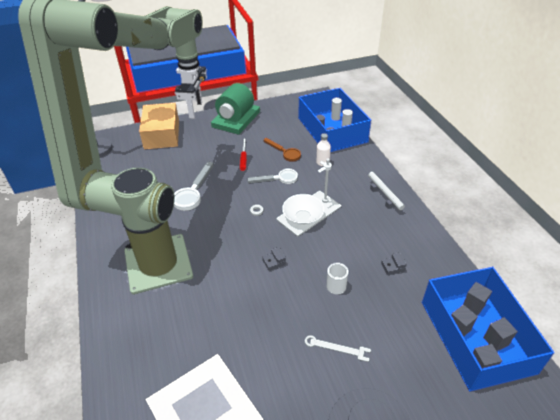

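Look-alikes for the loupe in the top picture:
- Brown one at (141,157): excluded by colour.
- Large grey one at (178,318).
- Small grey one at (182,178): chosen, as the smaller of the non-brown two.

There is only one cup, at (374,184). The dish is at (260,182), with the post and pointer at about (240,135). Next I'll take wrist close-ups.

Run:
```python
from h import *
R=manip.get_tool_rot()
for i,(x,y) in enumerate([(0.50,0.27),(0.52,0.06),(0.48,-0.25)]):
    manip.movep([x,y,0.36],down(np.pi) if i==99 else down(0) if manip.solve_ik([x,y,0.36],down(0)) is not None else R)
    manip.hold(0.2)
    c=cam('wrist');np.save(f'w{i}.npy',cloud(c));cv2.imwrite(f'pics/w{i}.png',c['image'])
    np.savez(f'c{i}.npz',**{k:c[k] for k in('image','origin','rotation','fx','fy','cx','cy')})
    print(i,manip.get_clock(),np.round(c['origin'],3),np.round(c['rotation'],2).tolist(),np.round(manip.get_joint_positions(),2))
    W=cloud(c)
    for l in ('cup','loupe','pointer','focus_mark','dish_center','ball0_center'):
        for d in eyes.regions_of('wrist',l):
            m=d['pixels'];q=W[m];np.save(f'm{i}_{l}.npy',m);print(l,round(d['conf'],2),np.round(np.array(d['xy'])*[560,420]),m.sum(),np.round(np.nanmedian(q,0),3),np.round(np.nanpercentile(q,2,axis=0),3),np.round(np.nanpercentile(q,98,axis=0),3))
a=np.hstack([cv2.resize(cv2.imread(f'pics/w{i}.png'),(400,300)) for i in (0,1)])
b=np.hstack([cv2.resize(cv2.imread(f'pics/w2.png'),(400,300)),np.zeros((300,400,3),np.uint8)])
cv2.imwrite('pics/m.png',np.vstack([a,b]))
```

```text
0 3.4417 [0.583 0.271 0.538] [[0.0, -0.96, -0.28], [-1.0, -0.0, -0.0], [0.0, 0.28, -0.96]] [0.34 0.12 1.33 0.   1.69 1.91]
loupe 0.95 [238. 318.] 1637 [0.214 0.348 0.019] [ 0.172  0.233 -0.001] [0.492 0.428 0.38 ]
loupe 0.9 [202. 130.] 2267 [0.58  0.4   0.011] [0.524 0.353 0.001] [0.625 0.514 0.016]
loupe 0.66 [274. 163.] 1950 [0.522 0.271 0.011] [ 0.392  0.231 -0.001] [0.567 0.295 0.016]
pointer 0.75 [436. 109.] 743 [0.604 0.087 0.173] [ 0.576  0.006 -0.   ] [0.624 0.111 0.178]
focus_mark 0.82 [437. 107.] 749 [0.605 0.087 0.173] [0.577 0.033 0.009] [0.624 0.111 0.178]
dish_center 0.6 [408. 148.] 10272 [0.55  0.059 0.021] [ 0.445 -0.023 -0.   ] [0.641 0.129 0.178]
dish_center 0.17 [435. 108.] 675 [0.605 0.088 0.173] [0.577 0.068 0.165] [0.623 0.111 0.178]
ball0_center 0.63 [409. 148.] 10014 [0.549 0.059 0.021] [ 0.446 -0.022  0.007] [0.639 0.127 0.178]
ball0_center 0.3 [278. 163.] 1913 [0.522 0.271 0.011] [0.392 0.232 0.007] [0.565 0.295 0.016]
1 4.8417 [0.603 0.063 0.538] [[0.0, -0.96, -0.28], [-1.0, -0.0, -0.0], [0.0, 0.28, -0.96]] [-0.05  0.02  1.43  0.    1.69  1.52]
cup 0.87 [47
[... 1198 characters left out ...]
012] [ 0.523 -0.267  0.024]
loupe 0.59 [  2. 146.] 246 [0.528 0.23  0.007] [ 0.504  0.226 -0.001] [0.554 0.245 0.015]
pointer 0.64 [  2. 106.] 258 [0.59  0.072 0.169] [0.575 0.065 0.023] [0.618 0.196 0.172]
pointer 0.54 [286. 172.] 99 [ 0.489 -0.266  0.02 ] [ 0.48  -0.275  0.014] [ 0.497 -0.257  0.024]
focus_mark 0.69 [  5. 104.] 266 [0.59  0.072 0.169] [ 0.575  0.065 -0.   ] [0.618 0.216 0.172]
dish_center 0.63 [ 95. 141.] 10140 [0.541 0.059 0.02 ] [ 0.446 -0.024  0.006] [0.641 0.122 0.166]
ball0_center 0.7 [294. 176.] 705 [ 0.493 -0.274  0.044] [ 0.475 -0.298  0.002] [ 0.531 -0.243  0.075]
ball0_center 0.45 [283. 164.] 94 [ 0.508 -0.257  0.021] [ 0.499 -0.265  0.016] [ 0.516 -0.248  0.024]
```

View pics/m.png

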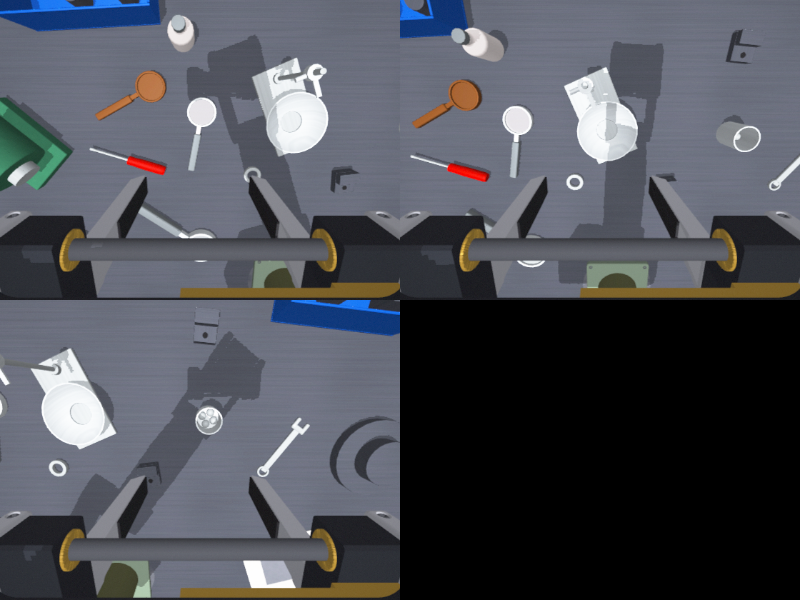

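The tiles show the small grey loupe (tile 1, lens (202,112), handle to (193,165)), the dish with post, and the cup with four balls (tile 3, (208,420)). Next I'll fit the geometry and check IK for the pour.

```bash
cat > fit.py <<'E'
from h import *
from scipy.optimize import least_squares
def circ(P,r0=None):
    f=lambda a:np.hypot(P[:,0]-a[0],P[:,1]-a[1])-a[2]
    s=least_squares(f,[*P[:,:2].mean(0),.04],loss='soft_l1',f_scale=.001);return s.x
def near(W,c,r,zl,zh):
    W=W.reshape(-1,3);m=(np.hypot(W[:,0]-c[0],W[:,1]-c[1])<r)&(W[:,2]>zl)&(W[:,2]<zh);return W[m]
if __name__=='__main__':
    for i in (0,1,2):
        W=np.load(f'w{i}.npy')
        print(i,'dish',circ(near(W,(.52,.05),.09,.0435,.049)))
        print('floor',[np.round(np.median(near(W,(.52,.05),.02,0,.04),0),4)],'bench',np.round(np.nanmedian(near(W,(.45,.2),.04,-.02,.02)[:,2]) if len(near(W,(.45,.2),.04,-.02,.02)) else 0,4))
        for z in ((.07,.08),):
            P=near(W,(.503,-.27),.045,*z)
            if len(P)>20:print('cuprim',len(P),circ(P),np.median(P[:,2]))
        P=near(W,(.59,.09),.08,.155,.2)
        if len(P):
            print('ptr n',len(P),np.round(P.min(0),4),np.round(P.max(0),4))
            T=P[(P[:,2]<.182)];k=np.argsort(np.hypot(T[:,0]-.52,T[:,1]-.05))[:12];print(np.round(T[k],3).tolist())
            Q=P[P[:,2]>.19];print('posttop',len(Q),np.round(np.median(Q,0),4) if len(Q) else '')
        P=near(W,(.5,.27),.13,.01,.025)
        P=P[P[:,1]<.33]
        if len(P)>200:
            L=P[P[:,0]>.49];print('loupe ring',cv2.minEnclosingCircle(L[:,:2].astype(np.float32)))
            H=P[P[:,0]<.48];m=H.mean(0);v=np.linalg.svd(H-m,full_matrices=False)[2][0];print('handle',m,v,H[:,0].min(), np.median(H[:,2]),np.ptp((H-m)[:,:2]@np.array([-v[1],v[0]])))
    c=np.load('c1.npz');im=c['image'];cv2.imwrite('pics/ptr.png',cv2.resize(im[85:240,190:350],None,fx=4,fy=3.8,interpolation=cv2.INTER_CUBIC))
E
python3 fit.py
python3 - <<'E'
from h import *
from scipy.spatial.transform import Rotation as Ro
cup=np.array([.503,-.271,0.05]);dish=np.array([.525,.05])
for az in np.deg2rad([-60,-45,-30,-15,0,15,30,45]):
  for e in np.deg2rad([10,20,30]):
    d=np.array([np.cos(az)*np.cos(e),np.sin(az)*np.cos(e),-np.sin(e)])
    for s in (1,-1):
      y=s*np.array([-np.sin(az),np.cos(az),0]);R=np.stack([np.cross(y,d),y,d],1)
      q=[manip.solve_ik(cup+.019*d-b*d,R) for b in (0,.1)]
      if any(a is None for a in q):continue
      for paz in np.deg2rad([60,90,120,150]):
       k=np.cross([0,0,1],[np.cos(paz),np.sin(paz),0])
       ok=[]
       for t in (60,90,110,125):
        Rp=Ro.from_rotvec(k*np.deg2rad(t)).as_matrix()
        mouth=np.array([*dish,.09]);mouth[:2]-= .0*np.array([np.cos(paz),np.sin(paz)])
        g=mouth-Rp@np.array([0,0,.025]);R2=Rp@R
        a=manip.solve_ik(g+.019*R2[:,2],R2);ok.append(a is not None)
       if all(ok):print(*np.round(np.rad2deg([az,e,paz])),s,np.round(q[0],2),np.round(a,2))
E
```

```text
0 dish [0.51132133 0.04171972 0.06904737]
floor [array([0.5202, 0.0492, 0.0094])] bench -0.0009
ptr n 878 [0.5739 0.0647 0.1617] [0.6246 0.1132 0.2   ]
[[0.574, 0.071, 0.17], [0.575, 0.068, 0.172], [0.576, 0.065, 0.17], [0.574, 0.072, 0.17], [0.575, 0.069, 0.171], [0.574, 0.072, 0.169], [0.575, 0.07, 0.171], [0.576, 0.067, 0.171], [0.576, 0.067, 0.17], [0.575, 0.071, 0.17], [0.577, 0.065, 0.169], [0.576, 0.069, 0.17]]
posttop 95 [0.612  0.0861 0.1984]
loupe ring ((0.5290637612342834, 0.263471782207489), 0.04042898863554001)
handle [0.43271923 0.28193509 0.01469602] [-9.83264374e-01  1.82182574e-01  8.24486881e-04] 0.3813512926089716 0.014765978943651892 0.017970608409980444
1 dish [0.51159646 0.04137457 0.06909969]
floor [array([0.5196, 0.0498, 0.0092])] bench -0.0011
cuprim 301 [ 0.50178511 -0.26997993  0.02815736] 0.07358981801875192
ptr n 661 [0.5742 0.0649 0.161 ] [0.6246 0.1125 0.1999]
[[0.574, 0.07, 0.171], [0.576, 0.067, 0.171], [0.574, 0.071, 0.171], [0.575, 0.069, 0.17], [0.574, 0.072, 0.17], [0.577, 0.065, 0.171], [0.576, 0.07, 0.171], [0.577, 0.066, 0.172], [0.577, 0.067, 
[... 4066 characters left out ...]
-1.02] [ 0.31  0.55  1.59 -0.71  1.49  1.01]
45.0 20.0 60.0 1 [-1.19  0.77  1.69  1.05  1.54  2.19] [ 0.34  0.67  1.5  -0.78  1.64 -2.09]
45.0 20.0 120.0 1 [-1.19  0.77  1.69  1.05  1.54  2.19] [-0.4   0.81  2.41  2.65  1.64 -0.7 ]
45.0 20.0 150.0 1 [-1.19  0.77  1.69  1.05  1.54  2.19] [-0.71  1.11  1.87  1.61  1.98 -0.36]
45.0 20.0 60.0 -1 [-1.19  0.77  1.69  1.05  1.54 -0.95] [ 0.34  0.67  1.5  -0.78  1.64  1.05]
45.0 30.0 60.0 1 [-1.15  0.66  1.73  0.96  1.41  2.27] [ 0.36  0.79  1.42 -0.85  1.78 -2.06]
45.0 30.0 150.0 1 [-1.15  0.66  1.73  0.96  1.41  2.27] [-0.67  1.18  1.91  1.78  2.05 -0.41]
45.0 30.0 60.0 -1 [-1.15  0.66  1.73  0.96  1.41 -0.87] [ 0.36  0.79  1.42 -0.85  1.78  1.08]
```

View pics/ptr.png

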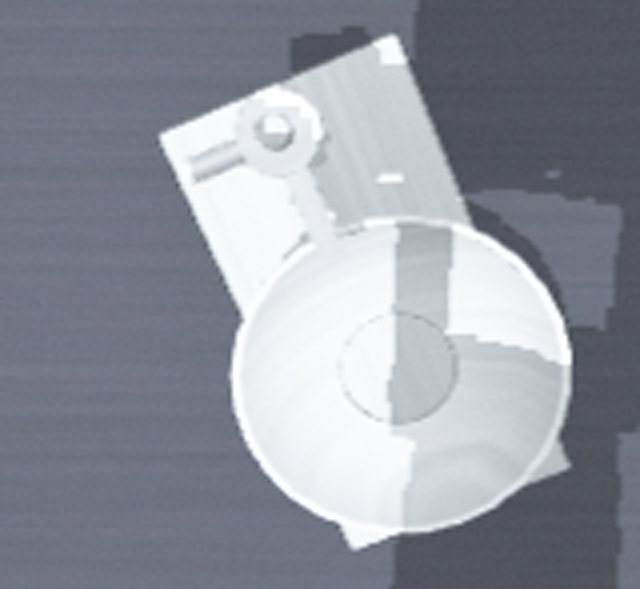

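Fits:
- Dish (0.5115, 0.0413), stand yaw about 23.7°.
- Cup (0.502, -0.2705).
- Loupe axis (0.983, -0.184), lens about (0.535, 0.262).

I'll search for a pour that tips the mouth away from the gripper, so the gripper body stays above.

```bash
cat > pour.py <<'E'
from h import *
from scipy.spatial.transform import Rotation as Ro
CUP=np.array([.502,-.2705]);D=np.array([.5115,.0413]);POST=np.array([.612,.0855]);HG=.045
U=lambda a:np.array([np.cos(a),np.sin(a),0])
def R0(az,e,s):
    d=U(az)*np.cos(e)-np.array([0,0,np.sin(e)]);y=s*np.array([-np.sin(az),np.cos(az),0]);return np.stack([np.cross(y,d),y,d],1)
def pose(t,R,paz,lipz,off):
    m=U(paz);k=np.cross([0,0,1],m);Rp=Ro.from_rotvec(k*t).as_matrix()
    L=np.array([*D,lipz])+off*m
    base=L-Rp@(.03*m+np.array([0,0,.075]))
    R2=Rp@R;g=base+Rp@np.array([0,0,HG]);return g+.019*R2[:,2],R2,base
TS=np.deg2rad([0,30,60,80,95,105,115,125]);LZ=[.16,.14,.11,.085,.08,.08,.08,.08]
def clear(p,R):
    B=np.array([[x,y,z] for x in np.linspace(-.0375,.0375,4) for y in np.linspace(-.0885,.0885,9) for z in np.linspace(-.2,-.097,5)])@R.T+p
    r=np.hypot(*(B[:,:2]-D).T);q=np.hypot(*(B[:,:2]-POST).T)
    c=min(B[:,2].min()-.012,np.maximum(r-.072,B[:,2]-.046).min(),np.maximum(q-.012,B[:,2]-.2).min())
    u=(POST-D)/np.linalg.norm(POST-D);s=np.clip((B[:,:2]-D)@u,.069,.11);pp=np.c_[D+s[:,None]*u,np.full(len(B),.17)]
    return min(c,np.linalg.norm(B-pp,axis=1).min()-.01)
E
python3 - <<'E'
from pour import *
out=[]
for az in np.deg2rad(range(-15,91,15)):
 for e in np.deg2rad([10,20,30]):
  for s in (1,-1):
   R=R0(az,e,s);d=R[:,2];g=np.array([*CUP,HG])
   q=[manip.solve_ik(g+.019*d-b*d,R) for b in (0,.12)]
   if any(a is None for a in q):continue
   for paz in np.deg2rad(range(0,181,15)):
    c=1;Q=[]
    for t,z in zip(TS,LZ):
      p,R2,b=pose(t,R,paz,z,-.02);a=manip.solve_ik(p,R2)
      if a is None:c=-1;break
      Q.append(a);c=min(c,clear(p,R2))
    if c>0.01:
      Q=np.array([q[0]]+Q);out.append((round(np.abs(np.diff(Q,axis=0)).max(),2),round(c,3),*np.round(np.rad2deg([az,e,paz])),s,np.round(Q[-1],2).tolist(),np.round(q[0],2).tolist()))
for o in sorted(out)[:14]:print(*o)
W=np.vstack([np.load(f'w{i}.npy').reshape(-1,3) for i in (0,1)])
u=(POST-D)/np.linalg.norm(POST-D);r=W[:,:2]-D;s=r@u;n=r@[-u[1],u[0]]
for a,b in((.071,.08),(.08,.09)):
  P=W[(s>a)&(s<b)&(abs(n)<.003)&(W[:,2]>.15)];print('ptr z',len(P),np.median(P[:,2]),P[:,2].std())
for lo,hi in((0.392,.46),):
  P=W[(W[:,0]>lo)&(W[:,0]<hi)&(abs(W[:,1]-.28)<.03)&(W[:,2]>.01)];print('handle z',np.median(P[:,2]))
P=W[(np.hypot(W[:,0]-POST[0],W[:,1]-POST[1])<.01)&(W[:,2]>.19)];print('post',np.median(P[:,2]),len(P))
E
```

```text
Traceback (most recent call last):
ValueError: time passes only in moves, steps and waits
```

Run:
```python
from pour import *
out=[];n=0
def ik(p,R):
    global n
    n+=1
    try:return manip.solve_ik(p,R)
    except ValueError as ex:
        print(n,ex);manip.hold(.05);return manip.solve_ik(p,R)
for az in np.deg2rad([15,30,45,60]):
  e=np.deg2rad(18)
  for s in (1,-1):
   R=R0(az,e,s);d=R[:,2];g=np.array([*CUP,HG])
   q=[ik(g+.019*d-b*d,R) for b in (0,.12)]
   if any(a is None for a in q):print('nograsp',az,s);continue
   for paz in np.deg2rad(range(30,136,15)):
    c=1;Q=[]
    P=[pose(t,R,paz,z,-.02) for t,z in zip(TS,LZ)]
    c=min(clear(*p[:2]) for p in P)
    if c<.01:continue
    for p,R2,b in P[::-1]:
      a=ik(p,R2)
      if a is None:c=-1;break
      Q.append(a)
    if c>0.01:
      Q=np.array([q[0]]+Q[::-1]);out.append((round(np.abs(np.diff(Q,axis=0)).max(),2),round(c,3),*np.round(np.rad2deg([az,e,paz])),s,np.round(Q[-1],2).tolist(),np.round(q[0],2).tolist()))
for o in sorted(out)[:14]:print(*o)
W=np.vstack([np.load(f'w{i}.npy').reshape(-1,3) for i in (0,1)])
u=(POST-D)/np.linalg.norm(POST-D);r=W[:,:2]-D;s=r@u;n_=r@[-u[1],u[0]]
for a,b in((.071,.08),(.08,.09)):
  P=W[(s>a)&(s<b)&(abs(n_)<.003)&(W[:,2]>.15)];print('ptr z',len(P),np.median(P[:,2]),P[:,2].std())
P=W[(W[:,0]>.392)&(W[:,0]<.46)&(abs(W[:,1]-.28)<.03)&(W[:,2]>.01)];print('handle z',np.median(P[:,2]))
P=W[(np.hypot(W[:,0]-POST[0],W[:,1]-POST[1])<.01)&(W[:,2]>.19)];print('post',np.median(P[:,2]),len(P))
print(manip.get_clock(),n)
```

```text
2.98 0.035 60.0 18.0 105.0 1 [0.26, 0.26, 2.35, 4.16, 0.85, -1.37] [-1.13, 0.89, 1.48, 0.91, 1.73, 2.19]
3.3 0.035 60.0 18.0 105.0 -1 [0.26, 0.26, 2.35, 4.16, 0.85, 1.77] [-1.13, 0.89, 1.48, 0.91, 1.73, -0.95]
ptr z 84 0.1708961715766879 0.0011233624097561979
ptr z 95 0.17082603265025892 0.0011772864424720417
handle z 0.014729388488585848
post 0.1987338176370338 175
6.8833 60
```

```bash
cat > s.py <<'E'
from pour import *
out=[];n=0
def ik(p,R):
    global n
    n+=1
    try:return manip.solve_ik(p,R)
    except ValueError as ex:
        print(n,ex);manip.hold(.03);return manip.solve_ik(p,R)
for e in np.deg2rad([5,15]):
 for rel in np.deg2rad([0,-30,30]):
  for paz in np.deg2rad(range(0,181,30)):
   for off in (-.02,):
    R=R0(paz-rel,e,1)
    P=[pose(t,R,paz,z,off) for t,z in zip(TS[:7],LZ)]
    c=[clear(*p[:2]) for p in P];i=int(np.argmin(c))
    if min(c)<.005:continue
    Q=[]
    for p,R2,b in P[::-2]:
      a=ik(p,R2)
      if a is None:break
      Q.append(a)
    out.append((len(Q),*np.round(np.rad2deg([e,rel,paz])),round(min(c),3),np.round(Q,1).tolist()))
for o in sorted(out,key=lambda o:-o[0])[:12]:print(*o)
print(manip.get_clock(),n)
E
python3 s.py
```

```text
4 5.0 0.0 30.0 0.019 [[0.0, 0.5, 1.5, -0.2, 1.6, -2.0], [-0.1, 0.2, 1.8, -0.1, 1.3, -2.1], [-0.4, -0.1, 2.2, 0.5, 0.9, -2.8], [-1.0, 0.6, 2.4, 1.6, 1.5, 1.7]]
4 5.0 30.0 0.0 0.014 [[0.2, 0.6, 1.5, -0.4, 1.7, -1.4], [0.2, 0.3, 1.7, -0.5, 1.4, -1.2], [0.3, 0.1, 2.1, -0.8, 0.9, -0.6], [0.5, 0.6, 2.4, 4.2, 1.4, 1.4]]
4 5.0 30.0 120.0 0.047 [[-0.1, -0.1, 2.3, -0.3, 0.2, 2.7], [-0.3, -0.0, 2.2, 0.5, 0.6, 1.9], [-0.6, 0.3, 1.9, 0.7, 1.2, 1.9], [-0.7, 0.8, 1.5, 1.0, 2.0, 2.2]]
4 5.0 30.0 150.0 0.039 [[-0.4, -0.0, 2.2, 1.0, 0.5, 0.8], [-0.4, 0.1, 2.0, 0.7, 0.9, 1.3], [-0.4, 0.5, 1.6, 0.6, 1.5, 1.7], [-0.5, 1.0, 1.1, 0.8, 2.3, 2.2]]
4 5.0 30.0 180.0 0.015 [[-0.5, 0.1, 2.1, 0.9, 1.0, 0.4], [-0.4, 0.3, 1.8, 0.6, 1.2, 0.9], [-0.3, 0.6, 1.3, 0.4, 1.7, 1.4], [-0.2, 1.2, 0.8, 0.5, 2.6, 2.1]]
4 15.0 30.0 60.0 0.008 [[0.3, 0.4, 1.8, -0.9, 1.3, -1.9], [0.2, 0.2, 2.0, -0.8, 1.0, -1.9], [-0.2, -0.2, 2.3, 0.1, 0.5, -2.7], [-1.0, 0.3, 2.4, 1.6, 1.3, 2.0]]
4 15.0 30.0 150.0 0.037 [[-0.3, -0.0, 2.4, 1.5, 0.4, 0.4], [-0.4, 0.0, 2.1, 0.8, 0.7, 1.2], [-0.4, 0.3, 1.7, 0.5, 1.3, 1.7], [-0.5, 0.9, 1.2, 0.7, 2.2, 2.2]]
4 15.0 30.0 180.0 0.014 [[-0.5, 0.1, 2.2, 1.2, 0.9, 0.2], [-0.4, 0.2, 1.9, 0.7, 1.0, 0.8], [-0.3, 0.5, 1.5, 0.4, 1.5, 1.4], [-0.2, 1.1, 0.8, 0.4, 2.4, 2.0]]
3 5.0 0.0 0.0 0.015 [[-0.1, 0.5, 1.5, -0.0, 1.7, -1.6], [-0.1, 0.2, 1.8, -0.0, 1.3, -1.7], [-0.1, -0.2, 2.3, 0.1, 0.7, -1.8]]
3 5.0 -30.0 0.0 0.017 [[-0.3, 0.5, 1.5, 0.3, 1.7, -1.9], [-0.4, 0.3, 1.8, 0.4, 1.4, -2.1], [-0.6, -0.0, 2.2, 0.8, 1.1, -2.7]]
3 5.0 30.0 30.0 0.019 [[0.3, 0.4, 1.7, -0.6, 1.5, -1.7], [0.2, 0.2, 1.9, -0.6, 1.1, -1.6], [0.0, -0.2, 2.3, -0.6, 0.5, -1.4]]
3 15.0 30.0 30.0 0.009 [[0.3, 0.6, 1.6, -0.7, 1.6, -1.7], [0.2, 0.3, 1.8, -0.6, 1.3, -1.6], [0.1, -0.1, 2.2, -0.6, 0.7, -1.4]]
6.8833 65
```

```bash
cat > plan.py <<'E'
from pour import *
E_=np.deg2rad(15);REL=np.deg2rad(30);PAZ=np.deg2rad(150);AZ=np.deg2rad(50)
RG=R0(AZ,E_,1);RP=R0(PAZ-REL,E_,1);dg=RG[:,2]
G=np.array([*CUP,HG])+.019*dg
T=np.deg2rad([0,35,60,78,90,100,110,118]);Z=[.17,.145,.115,.088,.08,.08,.08,.08];SH=[1,1,.5,.2,0,0,0,0]
def step(i):
    p,R,b=pose(T[i],RP,PAZ,Z[i],-.02);return p+SH[i]*np.array([-.03,-.05,0]),R
def fing(p,R):
    B=np.array([[x,s*y,z] for x in (-.01,0,.01) for s in(1,-1) for y in (.03,.045,.06) for z in np.linspace(-.097,0,8)])@R.T+p
    u=(POST-D)/np.linalg.norm(POST-D);S=np.linspace(.069,.12,12);P=np.c_[D+S[:,None]*u,np.full(12,.17)]
    return np.linalg.norm(B[:,None]-P,axis=2).min(), np.maximum(np.hypot(*(B[:,:2]-D).T)-.072,B[:,2]-.046).min()
E
python3 - <<'E'
from plan import *
for b in(0,.12):print(np.round(manip.solve_ik(G-b*dg,RG),2))
print(np.round(manip.solve_ik(G-.12*dg+[0,0,.15],RG),2),np.round(manip.solve_ik(G+[0,0,.12],RG),2))
for i in range(len(T)):
    p,R=step(i);a=manip.solve_ik(p,R);print(None if a is None else np.round(a,2),np.round(p,3),round(clear(p,R),3),np.round(fing(p,R),3))
E
```

```text
[-1.18  0.87  1.6   1.03  1.65  2.16]
[-1.34  0.86  1.49  0.92  1.8   2.19]
[-1.34  0.61  1.52  0.97  1.93  2.38] [-1.18  0.64  1.65  1.05  1.74  2.31]
[-0.54  0.91  1.2   0.63  2.2   2.12] [ 0.516 -0.018  0.135] 0.085 [0.061 0.079]
[-0.54  0.58  1.45  0.51  1.76  1.81] [ 0.531 -0.027  0.124] 0.101 [0.062 0.055]
[-0.49  0.33  1.71  0.53  1.34  1.63] [ 0.551 -0.004  0.11 ] 0.062 [0.043 0.035]
[-0.44  0.18  1.93  0.61  0.99  1.45] [0.56  0.011 0.095] 0.049 [0.028 0.019]
[-0.4   0.09  2.07  0.71  0.75  1.29] [0.564 0.022 0.094] 0.042 [0.019 0.016]
[-0.38  0.01  2.19  0.87  0.58  1.08] [0.561 0.023 0.1  ] 0.048 [0.017 0.021]
[-0.36 -0.03  2.3   1.21  0.43  0.68] [0.558 0.025 0.105] 0.061 [0.018 0.026]
[-0.34 -0.03  2.38  1.71  0.37  0.14] [0.554 0.027 0.109] 0.059 [0.023 0.03 ]
```

```bash
sed -i 's/SH=.*/SH=[1,1,.5,.25,.22,.22,.22,.22]/' plan.py
python3 - <<'E'
from plan import *
manip.movep(G-.12*dg+[0,0,.15],RG)
manip.move_l(G-.12*dg,feed=.15)
print(manip.move_l(G,feed=.12,until_force=6),manip.get_position()-G)
manip.close_gripper(effort=45)
print(manip.get_grip_width(),manip.get_grip_force(),manip.get_wrist_force(),manip.get_clock())
manip.move_l(G+[0,0,.1],feed=.12)
print(manip.get_grip_width(),manip.get_wrist_force(),manip.get_clock())
c=cam('side');cv2.imwrite('pics/lift.png',cv2.resize(c['image'][120:380,180:460],None,fx=2,fy=2))
E
```

```text
False [-3.45706225e-06 -9.14548000e-04  1.54788380e-04]
0.059182824420442336 45.00013832934201 [ 0.15624036 -1.49907623  1.1000497 ] 11.125
0.05914102820993569 [ 1.0518099  -0.12945717 -2.6273135 ] 12.1083
```

View pics/lift.png

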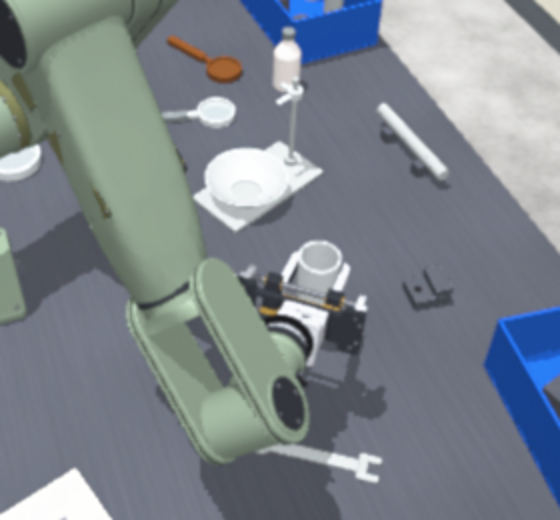

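The cup is lifted upright in the gripper at crop (320,262), and the weight change of about 2.7 N fits cup plus balls. Next is the transfer and pour.

Run:
```python
from plan import *
p,R=step(0)
manip.movep(p+[-.01,-.05,.04],R)
for i in range(0,4):
    p,R=step(i);manip.move_l(p,feed=.08,ori=R)
print(manip.get_clock())
for i in range(4,8):
    p,R=step(i);manip.move_l(p,feed=.02,ori=R);manip.hold(.3)
    print(i,manip.get_clock(),manip.get_wrist_force())
c=cam('top');cv2.imwrite('pics/pour.png',cv2.resize(c['image'][100:250,190:340],None,fx=3,fy=3))
c=cam('side');cv2.imwrite('pics/pour2.png',cv2.resize(c['image'][120:270,230:380],None,fx=3,fy=3))
cv2.imwrite('pics/pp.png',cv2.resize(np.hstack([cv2.imread('pics/pour.png'),cv2.imread('pics/pour2.png')]),(800,400)))
```

```text
15.7083
4 16.3667 [ 0.27314072  0.37851643 -3.16054826]
5 17.1417 [ 0.24471715 -0.32464823 -1.80005324]
6 17.9583 [ 0.03869048 -0.56127174 -0.62795325]
7 18.8583 [-0.23120656 -0.6076366  -1.21599576]
```

View pics/pp.png

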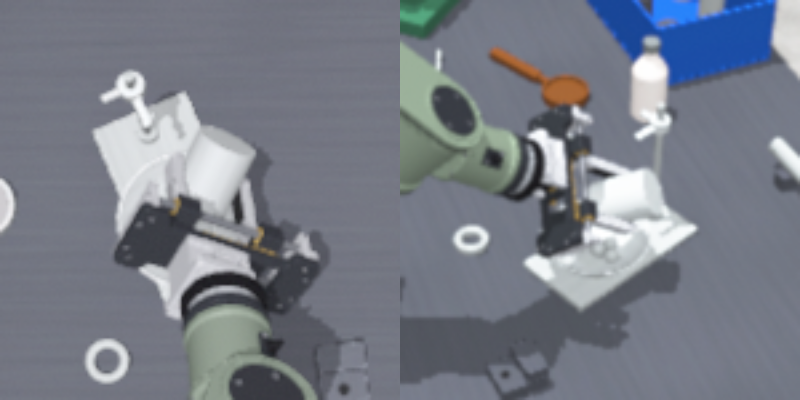

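The balls lie in the dish (right half, around (610,245)), and the weight has dropped to about the empty cup's. I'll retrace the path, set the cup down and release it.

Run:
```python
from plan import *
manip.hold(.3)
for i in (6,5,4,3,2,1,0):
    p,R=step(i);manip.move_l(p,feed=.07,ori=R)
p,R=step(0);manip.movep(p+[-.01,-.05,.04],R)
manip.movep(G+[0,0,.1],RG)
c=cam('wrist');W=cloud(c)
manip.move_l(G+[0,0,.012],feed=.12)
print('contact',manip.move_l(G-[0,0,.004],feed=.015,until_force=3),manip.get_position()-G,manip.get_wrist_force(),manip.get_clock())
manip.gripper_open();manip.hold(.3)
manip.move_l(manip.get_position()-.12*dg,feed=.12)
manip.move_l(manip.get_position()+[0,0,.2],feed=.25)
manip.movep([.50,-.02,.40],down(0));manip.hold(.2)
c=cam('wrist');cv2.imwrite('pics/after.png',c['image'][:300]);np.save('w3.npy',cloud(c))
for l in ('ball0_center','cup'):
  for d in eyes.regions_of('wrist',l):
    q=cloud(c)[d['pixels']];print(l,round(d['conf'],2),np.round(np.array(d['xy'])*[560,420]),np.round(np.nanmedian(q,0),3),np.round(np.nanpercentile(q,98,axis=0),3))
from fit import *
P=near(cloud(c),CUP,.05,.068,.08);print(circ(P),np.median(P[:,2]),P[:,2].std(),manip.get_clock())
```

```text
contact True [-5.12188568e-05  7.92163709e-05  7.37521813e-05] [-0.18770235 -1.04905801  2.70989586] 25.8083
cup 0.61 [414. 176.] [ 0.501 -0.28   0.041] [ 0.53  -0.24   0.075]
[ 0.50133833 -0.26925573  0.02823976] 0.07331319261082558 0.002031575779866089 30.675
```

View pics/after.png

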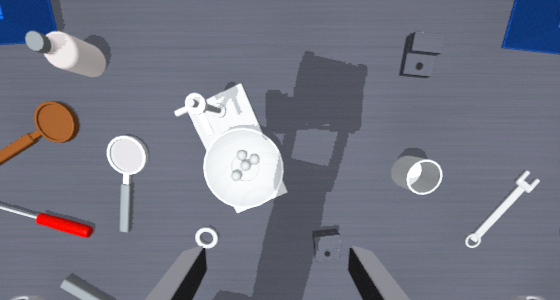

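All four balls are in the dish (243,165), and the empty cup stands upright at (416,175), about 1 mm from where it started. The pointer and the other items are unchanged. Now the loupe.

Run:
```python
from fit import *
W=np.vstack([np.load(f'w{i}.npy').reshape(-1,3) for i in (0,1)])
v=np.array([.983,-.184]);v/=np.linalg.norm(v)
P=near(W,(.5355,.262),.046,.011,.02);print(len(P))
P=P[(P[:,:2]-[.5355,.262])@v>-.02]
r=np.hypot(*(P[:,:2]-[.5355,.262]).T);O=P[(r>.03)];ce=circ(O);print('ring',ce, cv2.minEnclosingCircle(P[:,:2].astype(np.float32)))
L=np.array([.5355,.262]);g=L-.08*v;yaw=np.arctan2(v[1],v[0])
h=np.array([.4328,.2813]);h=h+((g-h)@v)*v;print('axis offset',g-h);g=h
D=np.array([.5115,.0413])
for y in(yaw,yaw+np.pi):
    q=manip.solve_ik([*g,.003],down(y));q2=manip.solve_ik([*(D-.08*v),.165],down(y))
    print(None if q is None else np.round(q,2),None if q2 is None else np.round(q2,2))
R=down(yaw)
manip.movep([*g,.10],R);manip.move_l([*g,.03],feed=.15)
print(manip.move_l([*g,.0035],feed=.04,until_force=5),manip.get_position(),manip.get_wrist_force())
manip.close_gripper(effort=40)
print(manip.get_grip_width(),manip.get_clock(),manip.get_wrist_force())
manip.move_l([*g,.02],feed=.05);manip.move_l([*g,.20],feed=.12);manip.hold(.3)
print(manip.get_grip_width(),manip.get_wrist_force(),manip.get_clock())
for n in('top','side','wrist'):
    c=cam(n);X=cloud(c);P=near(X,L,.05,.12,.24);np.save(f'l_{n}.npy',P)
    if len(P)>30:
        m=np.median(P,0);A=np.c_[P[:,:2]-m[:2],np.ones(len(P))];s=least_squares(lambda a:A@a-P[:,2],[0,0,.2],loss='soft_l1',f_scale=.001).x;print(n,len(P),cv2.minEnclosingCircle(P[:,:2].astype(np.float32)),m,s)
    cv2.imwrite(f'pics/l_{n}.png',c['image'])
```

```text
891
ring [0.53476203 0.26251231 0.03312478] ((0.5343933701515198, 0.2635488212108612), 0.03640294447541237)
axis offset [-1.38163966e-05 -7.38125972e-05]
[ 0.38  0.38  1.79 -0.    0.97  2.14] [-0.07 -0.06  1.91 -0.    1.29  1.69]
[ 0.38  0.38  1.79 -0.    0.97 -1.  ] [-0.07 -0.06  1.91 -0.    1.29 -1.46]
False [0.45696994 0.27682787 0.00348024] [-0.37950955  0.58117852  0.18611789]
0.017255180653964135 34.8167 [-0.16009295 -0.68282798  0.53216651]
0.017489397987017485 [ 0.17597501  1.00353775 -0.92073015] 37.25
top 694 ((0.5281346440315247, 0.2627321183681488), 0.04257723316550255) [0.53682662 0.2609734  0.20815671] [ 0.00245741 -0.00459986  0.20826415]
side 265 ((0.5268546938896179, 0.26214519143104553), 0.040634091943502426) [0.52866963 0.2607296  0.20724241] [0.01529537 0.0230464  0.20715819]
wrist 14049 ((0.5280001163482666, 0.26407182216644287), 0.042213376611471176) [0.53584528 0.26376772 0.20607762] [-0.00611551  0.00096946  0.20631817]
```

Run:
```python
from fit import *
v=np.array([.983,-.184]);v/=np.linalg.norm(v)
L0=np.array([.535,.2625])
W=np.vstack([np.load(f'w{i}.npy').reshape(-1,3) for i in (0,1)])
a=near(W,L0,.022,.0,.03)
for n in('top','wrist'):
    P=np.load(f'l_{n}.npy');b=near(P,L0,.022,.15,.25)
    print(n,'lens z before/after',np.median(a[:,2]),np.median(b[:,2]))
    Q=P[(P[:,2]>np.median(b[:,2])-.008)];Q=Q[(Q[:,:2]-L0)@v>-.02]
    print(cv2.minEnclosingCircle(Q[:,:2].astype(np.float32)),np.percentile(Q[:,2],[2,50,98]))
    O=Q[np.hypot(*(Q[:,:2]-L0).T)>.031];print('ring',circ(O),np.median(O[:,2]))
    s=(P[:,:2]-L0)@v;A=np.c_[s,np.ones(len(P))]
    for lo,hi in((-.022,.022),):
        m=(abs(s)<hi)&(np.hypot(*(P[:,:2]-L0).T)<.022);print('slope along handle',np.polyfit(s[m],P[m,2],1), 'across',np.polyfit((P[m,:2]-L0)@[-v[1],v[0]],P[m,2],1))
print(manip.get_tool_rot().round(4).tolist())
```

```text
top lens z before/after 0.009454272975919942 0.20771183416417094
((0.535359799861908, 0.2607100307941437), 0.036334797739982605) [0.2031588  0.20805146 0.21508993]
ring [0.53421815 0.26093553 0.03402939] 0.2117935613057459
slope along handle [-0.01855323  0.20764814] across [-0.02023724  0.20764417]
wrist lens z before/after 0.009454272975919942 0.2056974233407689
((0.5344895720481873, 0.26355335116386414), 0.03601112589240074) [0.20441932 0.20599033 0.21188192]
ring [0.53490967 0.26279192 0.03302201] 0.2109423958926402
slope along handle [-0.0017653   0.20570334] across [0.00093789 0.20570218]
[[0.9829, -0.1839, -0.0002], [-0.1839, -0.9829, -0.0], [-0.0002, 0.0001, -1.0]]
```

View pics/l_wrist.png

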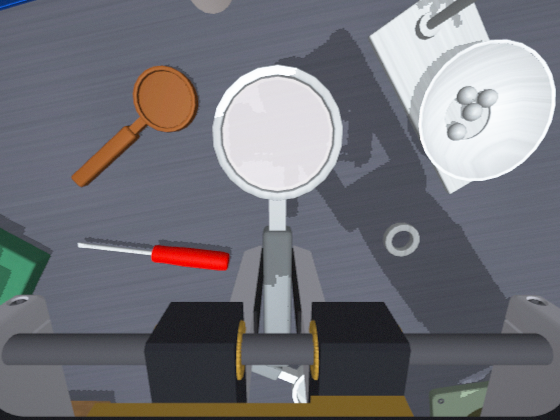

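The loupe is held level (camera centre crop (278,130); slope under 0.002), with the lens offset measured from the TCP. Moving it over the dish.

Run:
```python
from fit import *
D=np.array([.5115,.0413]);t=D-[.0777,-.0138]
manip.move_l([*t,.215],feed=.12);manip.move_l([*t,.1655],feed=.05);manip.hold(.6)
print(manip.get_position(),manip.get_grip_width(),manip.get_wrist_force(),manip.get_clock())
c=cam('wrist');P=near(cloud(c),D,.05,.15,.19)
b=near(P,D,.022,.15,.19);O=P[((P[:,0]-D[0])>-.02)&(np.hypot(*(P[:,:2]-D).T)>.031)&(np.hypot(*(P[:,:2]-D).T)<.04)]
print('ring',circ(O)[:2]-D,'lens z',np.median(b[:,2]))
R=near(cloud(c),(.6,.08),.045,.15,.19)
u=np.array([.915,.403]);r=R[:,:2]-D;k=(r@u>.071)&(r@u<.09)&(abs(r@[-u[1],u[0]])<.003);print('ptr',k.sum(),np.median(R[k,2]) if k.any() else '')
C=cam('side');a=cv2.resize(c['image'],(400,300));b=cv2.resize(C['image'][120:320,200:467],(400,300));cv2.imwrite('pics/fin.png',np.hstack([a,b]))
```

```text
[0.4337891  0.05511107 0.16550857] 0.017532212210881984 [ 0.16146261 -0.28489535 -1.42349283] 41.15
ring [1.60483953e-04 5.75366861e-05] lens z 0.1713946013723808
ptr 222 0.17091251236227883
```

View pics/fin.png

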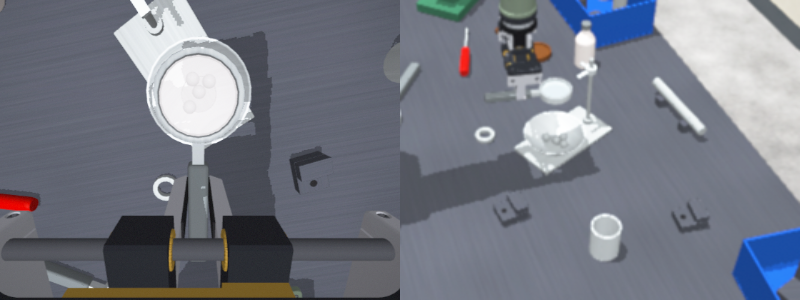

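The lens is centred over the dish to within 0.2 mm, at 0.170 m, which matches the pointer. The balls show through the lens at (200,90), and the cup stands upright at (605,235).

```bash
python3 -c "
from bench import manip
print(manip.finish_job(),manip.get_clock())"
```

```text
the job is handed in; nothing more can be done
the job is handed in; nothing more can be done
```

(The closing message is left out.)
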